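Slide the fixture plate out to the pointer and hold it

TASK

The aluminium fixture plate lies on the narrow stand, and at one end a white bottle stands in its way. Slide the plate lengthwise off the other, clear end of the stand, flat on its top and without lifting it off, until the plate's leading end is exactly abreast of the pointer post beside its path on that side; touch neither post, and do not disturb the bottle and the low tin. It would now tip over the edge, so keep it straight along the stand and flat on it by hand: finish while still holding the plate there, do not let go.

Things in the scene. Friction and masses are not known exactly. Their poses are not given: they have to be found in the camera images.
- stand: dark steel block on a grey foot, fixed to the bench. Block 34 mm wide (x), 120 mm long (y), flat top 70 mm above the bench; foot 100 x 140 x 12 mm, its four screw heads reach 18 mm. Origin: centre of the underside, midway between the block's ends; y runs along the plate, away from the robot within 0.25 rad; x to the robot's right, z up.
- plate: aluminium fixture plate 50 mm wide (x), 240 mm long (y), 10 mm thick, 0.22 to 0.45 kg, evenly heavy, lying loose along the top of the stand; it sticks out about 45 to 75 mm at either end, and its long edges stand about 8 mm clear of the block on either side. It tips off once an end overhangs by more than 120 mm. Origin: centre of its underside; y along its length, z up.
- plate_far_end (a point): middle of the plate's far end face (plate's +y end), at half thickness
- plate_near_end (a point): middle of the plate's near end face (plate's -y end), at half thickness
- post_far: steel pointer post beyond the far (stand's +y) end of the stand, fixed to the bench; stem 10 mm diameter, round foot 28 mm diameter, pointed tip 95 mm above the bench. Origin: centre of its underside; its y axis is parallel to the stand's y axis. It stands 50 mm off the stand's centre line to the robot's right (stand's +x), 138 to 165 mm beyond the stand's end.
- post_near: steel pointer post beyond the near (stand's -y) end of the stand, fixed to the bench; stem 10 mm diameter, round foot 28 mm diameter, pointed tip 95 mm above the bench. Origin: centre of its underside; its y axis is parallel to the stand's y axis. It stands 50 mm off the stand's centre line to the robot's right (stand's +x), 138 to 165 mm beyond the stand's end.
- post_far_tip (a point): pointed tip of the far post
- post_near_tip (a point): pointed tip of the near post
- bottle: white round bottle, 58 mm diameter, 118 mm high, standing loose on the bench in line with the plate, just beyond one of its ends (near or far, differs from start to start). Origin: centre of its underside.
- tin: low round tin with an amber lid, 58 mm diameter, 24 mm high, standing loose on the bench in line with the plate beyond the other end; the plate passes over it freely. Origin: centre of its underside.
There are look-alikes about, which are no part of the job. What is shaped like the post_near but purple is not meant.

How it is judged:
By the outcome, as a careful person would: the job done as asked, in the order asked, and still so for the second after the job is handed in, while the arm keeps its last pose, push and grip.
It also fails if it takes over 35 s, if anything falls off the work surface, if the arm or the gripper's body presses on something with over 40 N, if the wrist force passes 120 N, or if a joint passes its speed limit or range.

ROBOT

A 6-joint arm with a two-finger parallel gripper is mounted at the origin on a cart in front of the work surface, level with it; the furniture and walls round the work are solid. World frame = base frame: x ahead of the robot, y to its left, z up, the work surface at z = 0. Lengths are in m, angles in rad, forces in N, time in s.
With the tool pointing down it reaches from about 0.325 to 0.925 m from the base axis. Payload 3.1 kg.
Tool frame: the origin (TCP) lies midway between the tips of the shut fingers; the grasp point (between the pads) lies manip.tcp_to_grasp behind it (manip.tcp_to_grasp is the distance from the TCP to the grasp point, in m); z points along the fingers, y is the line along which they close (so a half turn about z gives the same grasp; the last joint's range is limited). The gripper opens to 85 mm and grips with 20 to 120 N. Pads are 22 mm wide; open, the fingers measure 114 mm over their backs; the gripper's body (76 mm by 85 mm) begins 54 mm behind the grasp point. The pads swing forward as they close: fully open they stand 13 mm farther back than shut.
Start: joints at [-1.388, 0.217, 1.613, -0, 1.311, -0.112], TCP at [0.182, -0.598, 0.231] pointing down, gripper open.
Joint ranges: [-2.75, 2.75], [-0.78, 2.1], [0.31, 2.55], [-1.13, 4.27], [0.13, 2.63], [-2.58, 2.58]. Speed limits (rad/s): [2.79, 2.79, 3.14, 3.14, 3.14, 3.14].

INTERFACE

Orientations are given as a unit quaternion [w, x, y, z].
In Python, from plant import manip gives the robot as it stands.
- The arm moves only by the tool arm_command, never from a script. Its argument "steps" is a list that holds one entry, the list of rows, each a list of 5 numbers: the shift along the world's x, y, z in mm, then the turn about the world's z in degrees, then the opening, from 0 (shut) to 1 (fully open). In form: [[[x, y, z, roll, gripper], ...]]. A call has 1 to 20 rows; each row is the pose to reach, as a shift and turn from the pose commanded when the call began; what a row does not reach only later rows make up. A row lasts 1/10 s, in which the tool goes at most 50 mm and 8.59 degrees, less where a joint would pass 70% of its speed; a pose out of reach is approached as far as the arm can. A call with a gripper value outside its range is refused whole. The fingers move at their own pace and stop on an object; "force" is the grip in N (left out, the last holds). Time passes only in rows, so rows that repeat a pose let the fingers close. It gives the time, the measured TCP pose, the force, the opening and the grip force at its end, in the units of the state.
- manip.read_state(): the state, without advancing time (a new reading comes with each control period).
- manip.camera(name): name is "scene" or "side" or "wrist"; returns (picture, depth): 480x640x3 uint8, red, green, blue; 480x640 float32, m along the optical axis (not along the pixel's ray), 0 where there is no reading.
- manip.get_calibration(name): a dict with "fovy" (degrees; the focal length in pixels is half the picture's height over the tangent of half this angle, whatever the lens; pixels are square), "cx", "cy" (the principal point, pixels), "dist" ([k1, k2, p1, p2, k3] as OpenCV has them; the pictures are not rectified), "xyz" and "rotation" of the camera in the world. Camera axes: x right, y up, looking along -z (the intrinsics and any distortion apply to the point x, -y, -z); pixel columns grow to the right and rows downward; lengths in m; the calibration is good to about 2 mm. A picture is of the moment at which its call begins: read the wrist's pose just before it. get_calibration takes no time and is no camera call; for the wrist camera it gives the pose at the moment of the call.
- manip.close_job(): hands the job in; it is judged then, once.
Trained networks look in the newest picture that a camera, given by its name, has taken for a name from the list of things; names that differ only in an ending like _2 or _b are one class to them, and where a whole thing is asked for, a point or a joint stands for the part that bears it (a point fixed in the world has none). Each returns a list of dicts, best first, with "conf" (0 to 1); they miss things now and then, are a little off and sometimes report something else, mostly with a low value. They report only what shows in the picture. A call takes as long as a camera call. They do not tell look-alikes from the thing itself.
- manip.recognise(camera, target): "bbox" ([left, top, width, height] in pixels, round what is visible of it).
- manip.pinpoint(camera, target): "location" ([column, row] in pixels: a listed point, or the origin of a listed thing).
The state is a dict: "time": time; "qpos": joint angles; "dq": joint speeds; "joint_torque": joint torques, N m; "ee_pos": TCP position; "orientation": TCP orientation; "ft_force": force on the tool from outside, world axes, zero at the start; "ft_torque": the same for the moment, N m; "opening": finger opening in m; "gripper_force": force on a finger pad.
Only numpy, scipy, OpenCV 4.12 (cv2) and the standard library are available. Lean on these libraries where they do the work, as an engineer would, in place of code of your own. Each camera call takes 0.05 s, during which the arm holds its last target. There are 200 camera calls.

## Working session

There is one attempt and no reset: what is moved stays moved. The work goes in short steps, Python scripts to look and compute and a tool call to move; the robot and the scene stay as the last step left them, time stands still between calls to the robot, and variables do not carry over. Pictures are saved under pics/ and viewed, at most 10 in all, crops included, and the job is handed in when it is done.

Besides the shell and the picture viewer there is one more tool, called after "Request:" as a command line: name --argument value ..., lists and objects as JSON in quotes. arm_command: Moves the arm, as the interface text tells. Its arguments: {"type":"object","properties":{"steps":{"type":"array","items":{"type":"array","items":{"type":"array","items":{"type":"number"}}}},"force":{"type":"number"}},"required":["steps"]}

```bash
mkdir -p pics; ls; cat > h.py <<'E'
from plant import manip
import numpy as np, cv2
def K(c):
    f=240/np.tan(np.radians(c["fovy"])/2); return np.array([[f,0,c["cx"]],[0,f,c["cy"]],[0,0,1.]])
def ray(c,uv):
    p=cv2.undistortPoints(np.array([[uv]],float),K(c),np.array(c["dist"],float))[0,0]
    d=np.array([p[0],-p[1],-1.]); return np.array(c["xyz"]),np.array(c["rotation"]).reshape(3,3)@d
def at_z(c,uv,z):
    o,d=ray(c,uv); return o+d*(z-o[2])/d[2]
def at_d(c,uv,D):
    o,d=ray(c,uv); return o+d*D
def proj(c,P):
    q=(np.array(P)-np.array(c["xyz"]))@np.array(c["rotation"]).reshape(3,3); q=q*[1,-1,-1]
    return cv2.projectPoints(q.reshape(-1,1,3),np.zeros(3),np.zeros(3),K(c),np.array(c["dist"],float))[0][:,0]
E
python3 - <<'E'
from h import *
s=manip.read_state();print({k:np.round(v,3).tolist() for k,v in s.items()},manip.tcp_to_grasp)
for n in ["scene","side"]:
    im,d=manip.camera(n);cv2.imwrite(f"pics/{n}0.png",im[:,:,::-1]);np.save(f"{n}0.npy",d)
    c=manip.get_calibration(n);print(n,c)
    for t in ["plate_far_end","plate_near_end","post_far_tip","post_near_tip","bottle","tin","stand","plate"]:
        print(t,[(np.round(r["location"],1).tolist(),round(r["conf"],2),np.round(at_d(c,r["location"],d[min(479,int(round(r["location"][1]))),min(639,int(round(r["location"][0])))]),3).tolist()) for r in manip.pinpoint(n,t)])
E
```

```text
pics
{'time': 0.0, 'qpos': [-1.388, 0.218, 1.615, -0.0, 1.311, -0.112], 'dq': [0.0, 0.001, -0.002, -0.001, 0.0, 0.001], 'joint_torque': [0.0, -39.685, -30.385, -0.0, 0.01, -0.0], 'ee_pos': [0.181, -0.597, 0.23], 'orientation': [-0.001, 0.989, 0.147, -0.0], 'ft_force': [-0.353, -0.523, -0.172], 'ft_torque': [-0.009, 0.009, -0.011], 'gripper_force': 0.0, 'opening': 0.085} 0.0187
scene {'fovy': 46.99194264443212, 'cx': 316.5229116418172, 'cy': 232.11900865811046, 'dist': array([0.03998834, 0.        , 0.        , 0.        , 0.        ]), 'xyz': array([-0.03675544,  0.91188181,  0.66837769]), 'rotation': array([-0.29617002, -0.16031326,  0.45550924,  0.82407179])}Traceback (most recent call last):
  File "<stdin>", line 7, in <module>
  File "h.py", line 11, in at_d
    o,d=ray(c,uv); return o+d*D
        ~~~^^^^^^
  File "h.py", line 7, in ray
    d=np.array([p[0],-p[1],-1.]); return np.array(c["xyz"]),np.array(c["rotation"]).reshape(3,3)@d
                                                            ~~~~~~~~~~~~~~~~~~~~~~~~~~~~~~~^^^^^
ValueError: cannot reshape array of size 4 into shape (3,3)
```

```bash
sed -i 's/np.array(c\["rotation"\]).reshape(3,3)/Rm(c)/' h.py; cat >> h.py <<'E'
from scipy.spatial.transform import Rotation
def Rm(c):
    w,x,y,z=c["rotation"]; return Rotation.from_quat([x,y,z,w]).as_matrix()
E
python3 - <<'E'
from h import *
for n in ["scene","side"]:
    im,d=manip.camera(n);cv2.imwrite(f"pics/{n}0.png",im[:,:,::-1]);np.save(f"{n}0.npy",d)
    c=manip.get_calibration(n);print(n,c["xyz"],Rm(c)[:,2])
    for t in ["plate_far_end","plate_near_end","post_far_tip","post_near_tip","bottle","tin","stand","plate"]:
        print(t,[(np.round(r["location"],1).tolist(),round(r["conf"],2),np.round(at_d(c,r["location"],d[min(479,int(round(r["location"][1]))),min(639,int(round(r["location"][0])))]),3).tolist()) for r in manip.pinpoint(n,t)])
E
```

```text
scene [-0.03675544  0.91188181  0.66837769] [-0.53403564  0.65578466  0.53362199]
plate_far_end [([265.6, 222.0], 0.73, [0.704, 0.18, 0.041]), ([278.0, 218.9], 0.59, [0.647, 0.199, 0.079])]
plate_near_end [([359.2, 271.3], 0.94, [0.416, 0.232, 0.071])]
post_far_tip [([266.8, 186.1], 0.52, [0.873, 0.001, 0.001])]
post_near_tip [([410.3, 267.6], 0.84, [0.395, 0.076, 0.003]), ([407.2, 315.0], 0.7, [0.322, 0.208, 0.004])]
bottle [([252.7, 235.7], 0.77, [0.706, 0.218, 0.023]), ([276.6, 216.9], 0.74, [0.749, 0.098, -0.001])]
tin [([381.3, 319.9], 0.76, [0.339, 0.269, 0.024]), ([265.7, 223.9], 0.66, [0.697, 0.186, 0.041])]
stand [([310.5, 270.9], 0.8, [0.533, 0.231, 0.017])]
plate [([317.0, 244.0], 0.84, [0.524, 0.221, 0.08]), ([277.6, 217.8], 0.48, [0.649, 0.198, 0.081])]
side [0.54370059 1.05654638 0.53157292] [0.01819544 0.88485449 0.46551205]
plate_far_end [([249.3, 240.3], 0.93, [0.675, 0.038, 0.001])]
plate_near_end [([374.9, 255.3], 0.7, [0.42, 0.249, 0.078])]
post_far_tip []
post_near_tip [([420.0, 238.5], 0.7, [0.327, 0.198, 0.086]), ([465.7, 261.0], 0.65, [-0.26, -1.148, -0.743])]
bottle [([216.8, 274.6], 0.79, [0.718, 0.219, 0.021])]
tin [([404.4, 294.1], 0.63, [0.364, 0.274, 0.009])]
stand [([305.5, 279.5], 0.61, [0.547, 0.233, 0.017]), ([402.7, 291.6], 0.17, [0.367, 0.273, 0.014])]
plate [([310.3, 250.8], 0.56, [0.538, 0.233, 0.08]), ([216.8, 272.9], 0.46, [0.718, 0.22, 0.026])]
```

View pics/scene0.png

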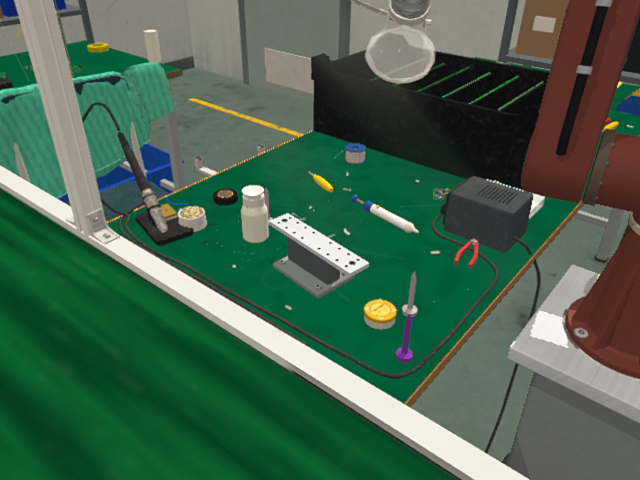

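View pics/side0.png

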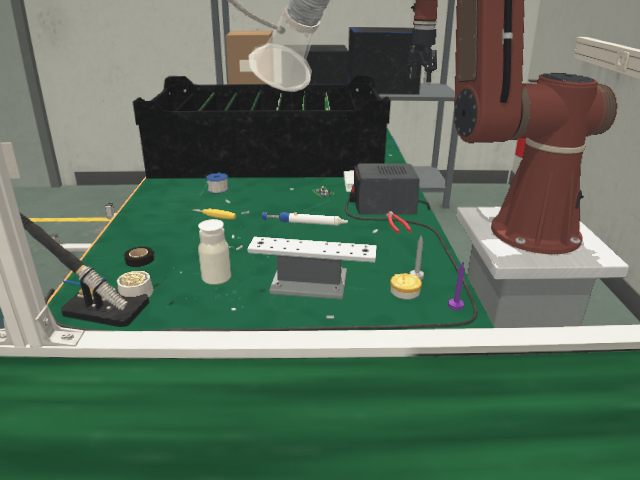

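```bash
python3 - <<'E'
from h import *
for n,pts in {"scene":[(400,55),(370,50),(432,55),(400,80),(408,10),(324,70),(330,115),(571,90),(480,190),(412,275),(408,318),(355,148)],"side":[(280,65),(255,70),(308,65),(285,88),(305,10),(145,110),(380,105),(390,165),(419,240),(460,268)]}.items():
    d=np.load(n+"0.npy");c=manip.get_calibration(n)
    for p in pts: print(n,p,round(float(d[p[1],p[0]]),3),np.round(at_d(c,p,d[p[1],p[0]]),3))
a=cv2.imread("pics/scene0.png")[190:390,240:480];cv2.imwrite("pics/crop0.png",cv2.resize(a,None,fx=3,fy=3,interpolation=2)[:,:720])
E
```

```text
scene (400, 55) 1.155 [ 0.572 -0.106  0.365]
scene (370, 50) 1.212 [ 0.657 -0.12   0.359]
scene (432, 55) 1.206 [ 0.545 -0.196  0.352]
scene (400, 80) 1.18 [ 0.567 -0.107  0.314]
scene (408, 10) 1.045 [ 0.531 -0.053  0.465]
scene (324, 70) 1.63 [ 0.98  -0.367  0.202]
scene (330, 115) 1.697 [ 0.96  -0.374  0.067]
scene (571, 90) 0.807 [0.18  0.066 0.414]
scene (480, 190) 1.213 [ 0.366 -0.148  0.101]
scene (412, 275) 0.974 [0.328 0.197 0.086]
scene (408, 318) 0.877 [0.273 0.3   0.086]
scene (355, 148) 1.567 [ 0.797 -0.283  0.034]
side (280, 65) 1.096 [ 0.601 -0.094  0.363]
side (255, 70) 1.114 [ 0.657 -0.11   0.35 ]
side (308, 65) 1.186 [ 0.539 -0.188  0.349]
side (285, 88) 1.116 [ 0.591 -0.091  0.314]
side (305, 10) 0.995 [ 0.545 -0.039  0.478]
side (145, 110) 1.404 [ 0.997 -0.367  0.205]
side (380, 105) 1.405 [ 0.338 -0.361  0.216]
side (390, 165) 1.314 [ 0.327 -0.196  0.097]
side (419, 240) 0.975 [0.328 0.196 0.081]
side (460, 268) 0.882 [0.277 0.302 0.081]
```

View pics/crop0.png

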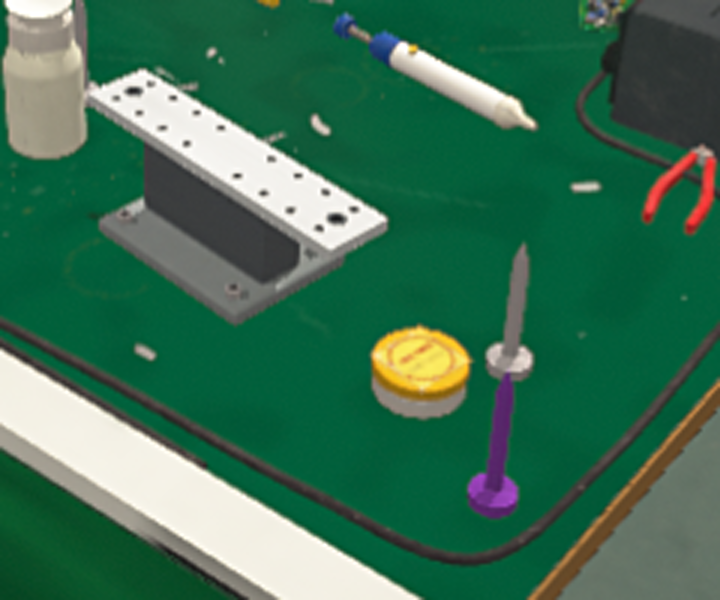

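Request:
arm_command --steps '[[[15,40,20,0,1],[30,80,40,0,1],[45,120,60,0,1],[60,160,80,0,1],[75,200,90,0,1],[90,240,90,0,1],[105,280,90,0,1],[120,320,90,0,1],[135,360,90,0,1],[150,400,90,0,1],[158,440,90,0,1],[164,480,90,0,1],[168,520,90,0,1],[170,560,90,0,1],[170,600,90,0,1],[180,640,90,0,1],[195,680,90,0,1],[215,720,90,0,1],[235,760,90,0,1],[259,817,90,0,1]]]'

```text
time: 3.0
ee_pos: [0.4366, 0.2097, 0.3217]
orientation: [0.0, 0.989, 0.147, 0.001]
ft_force: [0.5, -0.7, 0.5]
opening: 0.0852
gripper_force: 0.0
```

```bash
python3 - <<'E'
from h import *
s=manip.read_state();print(s["time"],np.round(s["ee_pos"],4))
c=manip.get_calibration("wrist")
im,d=manip.camera("wrist");cv2.imwrite("pics/w1.png",im[:,:,::-1]);np.save("w1.npy",d)
import pickle;pickle.dump(c,open("w1.pkl","wb"))
print(c["xyz"],c["fovy"],Rm(c)[:,2])
for t in ["plate_far_end","plate_near_end","post_near_tip","post_near","tin","stand","plate"]:
    print(t,[(np.round(r["location"],1).tolist(),round(r["conf"],2),np.round(at_d(c,r["location"],d[min(479,int(round(r["location"][1]))),min(639,int(round(r["location"][0])))]),3).tolist()) for r in manip.pinpoint("wrist",t)])
v,u=np.mgrid[0:480,0:640]
def cloud(c,d):
    p=cv2.undistortPoints(np.stack([u.ravel(),v.ravel()],1).astype(float)[:,None],K(c),np.array(c["dist"],float))[:,0]
    q=np.c_[p[:,0],-p[:,1],-np.ones(len(p))]*d.ravel()[:,None]
    return q@Rm(c).T+np.array(c["xyz"])
for n,cc,dd in [("wrist",c,d)]+[(n,manip.get_calibration(n),np.load(n+"0.npy")) for n in("scene","side")]:
    P=cloud(cc,dd); ok=(dd.ravel()>0)
    m=ok&(abs(P[:,2]-.08)<.005)&(P[:,0]>.38)&(P[:,0]<.7)&(abs(P[:,1]-.22)<.06)
    Q=P[m]; r=cv2.minAreaRect(Q[:,:2].astype(np.float32)*1000);print(n,m.sum(),r,np.median(Q[:,2]),np.round(cv2.boxPoints(r)).tolist())
    m=ok&(P[:,2]>.03)&(P[:,2]<.1)&(P[:,0]>.25)&(P[:,0]<.37)&(P[:,1]>.15)&(P[:,1]<.24)
    if m.sum():
        Q=P[m];print("post",m.sum(),np.round([np.r_[z,np.median(Q[abs(Q[:,2]-z)<.01],0),(abs(Q[:,2]-z)<.01).sum()] for z in (.04,.06,.08)],4).tolist())
E
```

```text
3.0 [0.4366 0.2097 0.3217]
[0.50768494 0.23017346 0.46433888] 63.38517041458464 [0.27469227 0.08425968 0.95783321]
plate_far_end []
plate_near_end [([295.0, 209.1], 0.77, [0.397, 0.23, 0.001])]
post_near_tip [([197.0, 316.3], 0.71, [0.434, 0.252, 0.346]), ([303.9, 301.7], 0.6, [0.281, 0.185, 0.001])]
post_near [([221.6, 280.8], 0.9, [0.283, 0.294, 0.01]), ([307.6, 268.9], 0.65, [0.332, 0.195, 0.017])]
tin [([276.3, 233.3], 0.7, [0.368, 0.243, 0.024])]
stand []
plate [([351.0, 92.5], 0.93, [0.538, 0.21, 0.081])]
wrist 12224 ((526.3739624023438, 211.6541748046875), (50.59329605102539, 220.35353088378906), 80.46663665771484) 0.08000885002107558 [[414.0, 205.0], [631.0, 168.0], [639.0, 218.0], [422.0, 255.0]]
post 217 [[0.04, 0.3313, 0.1945, 0.04, 55.0], [0.06, 0.3314, 0.1943, 0.0606, 64.0], [0.08, 0.3301, 0.194, 0.081, 87.0]]
scene 1858 ((556.128173828125, 208.24664306640625), (54.72908401489258, 288.2638854980469), 80.36060333251953) 0.0788702574456503 [[409.0, 205.0], [694.0, 157.0], [703.0, 211.0], [419.0, 259.0]]
post 151 [[0.04, 0.324, 0.1984, 0.0397, 51.0], [0.06, 0.3239, 0.1988, 0.0606, 48.0], [0.08, 0.3245, 0.1979, 0.079, 49.0]]
side 1796 ((557.1851806640625, 209.28915405273438), (54.601356506347656, 285.2108459472656), 80.64917755126953) 0.07888802533967945 [[412.0, 206.0], [693.0, 159.0], [702.0, 213.0], [421.0, 259.0]]
post 140 [[0.04, 0.3265, 0.1989, 0.0402, 48.0], [0.06, 0.3264, 0.1991, 0.0599, 46.0], [0.08, 0.3263, 0.1986, 0.0788, 44.0]]
```

View pics/w1.png

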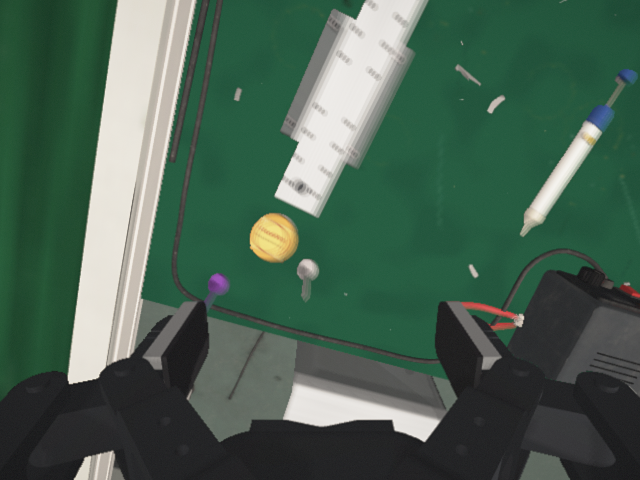

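Request:
arm_command --steps '[[[0,0,0,-8,1],[0,0,0,-16,1],[0,0,0,-24,1],[0,0,0,-26.6,1],[0,0,0,-26.6,1],[0,0,0,-26.6,1],[0,0,0,-26.6,1]]]'

```text
time: 4.1
ee_pos: [0.436, 0.2075, 0.3216]
orientation: [-0.0, 0.996, -0.085, 0.0]
ft_force: [-0.4, -0.6, 0.0]
opening: 0.0852
gripper_force: 0.0
```

```bash
cat >> h.py <<'E'
def cloud(c,d):
    v,u=np.mgrid[0:480,0:640]
    p=cv2.undistortPoints(np.stack([u.ravel(),v.ravel()],1).astype(float)[:,None],K(c),np.array(c["dist"],float))[:,0]
    q=np.c_[p[:,0],-p[:,1],-np.ones(len(p))]*d.ravel()[:,None]
    return (q@Rm(c).T+np.array(c["xyz"])).reshape(480,640,3)
E
cat > look.py <<'E'
from h import *
import sys
s=manip.read_state();print(s["time"],np.round(s["ee_pos"],4),np.round(s["orientation"],4),np.round(s["ft_force"],1))
c=manip.get_calibration("wrist")
im,d=manip.camera("wrist");cv2.imwrite(f"pics/{sys.argv[1]}.png",im[:,:,::-1])
P=cloud(c,d);ok=d>0;X,Y,Z=P[...,0],P[...,1],P[...,2]
def line(a,b): # fit b as a function of a, robust
    k=np.ones(len(a),bool)
    for _ in range(4):
        f=np.polyfit(a[k],b[k],1);r=abs(b-np.polyval(f,a));k=r<max(.0006,2*np.median(r))
    return f
m=ok&(abs(Z-.08)<.004)&(X>.25)&(X<.75)&(abs(Y-.22)<.07)
m=cv2.morphologyEx(m.astype(np.uint8),cv2.MORPH_OPEN,np.ones((5,5)))>0
Q=P[m];yaw=np.radians(-9.6)
for _ in range(3):
    e=np.array([np.cos(yaw),np.sin(yaw)]);n=np.array([-e[1],e[0]])
    a=Q[:,:2]@e;b=Q[:,:2]@n
    bins=np.round(a/.004).astype(int);L=[(k*.004,b[bins==k].min(),b[bins==k].max()) for k in np.unique(bins)[3:-3]]
    L=np.array(L);f1=line(L[:,0],L[:,1]);f2=line(L[:,0],L[:,2]);yaw+=np.arctan((f1[0]+f2[0])/2)
bb=np.round(b/.003).astype(int);A=[a[bb==k].min() for k in np.unique(bb)[3:-3]]
end=np.median(A);mid=(np.polyval(f1,end)+np.polyval(f2,end))/2
print("plate yaw deg",np.degrees(yaw),"slopes",f1[0],f2[0],"width",np.polyval(f2,end+.08)-np.polyval(f1,end+.08),"z",np.median(Q[:,2]),"far vis",a.max()-end)
print("near end",np.round(e*end+n*mid,4),"end spread",np.std(A),"centre",np.round(e*(end+.12)+n*mid,4))
# post: cut a silhouette by depth
m=ok&(Z>.02)&(Z<.1)&(X>.27)&(X<.37)&(Y>.15)&(Y<.235)
R=P[m]
for z in(.03,.05,.07,.085):
    r=R[abs(R[:,2]-z)<.008]
    if len(r)>5: print("post z",z,len(r),np.round(r.mean(0),4),"along-plate from end",round(float(r[:,:2].mean(0)@e-end),4),"across",round(float(r[:,:2].mean(0)@n-mid),4))
# stand foot / block tops
m=ok&(abs(Z-.012)<.003)&(X>.4)&(X<.68)&(abs(Y-.22)<.09)
F=P[m]
if len(F)>200: print("foot rect",cv2.minAreaRect(F[:,:2].astype(np.float32)*1000))
np.save(sys.argv[1]+".npy",d)
import pickle;pickle.dump(c,open(sys.argv[1]+".pkl","wb"))
E
python3 look.py w2
```

```text
4.1 [0.436  0.2075 0.3216] [-1.000e-04  9.964e-01 -8.470e-02  3.000e-04] [-0.4 -0.6  0. ]
plate yaw deg -9.394333372868365 slopes -0.002936315267607583 0.002868352717678838 width 0.04901343079703535 z 0.08000106837349952 far vis 0.196679118417053
near end [0.4183 0.2298] end spread 0.00017296534509986762 centre [0.5367 0.2103]
post z 0.03 397 [0.3521 0.2231 0.0242] along-plate from end -0.0642 across -0.0174
post z 0.05 45 [0.3311 0.193  0.0501] along-plate from end -0.08 across -0.0505
post z 0.07 54 [0.331  0.1931 0.0699] along-plate from end -0.0801 across -0.0505
post z 0.085 75 [0.3295 0.1931 0.0843] along-plate from end -0.0816 across -0.0508
foot rect ((541.8414306640625, 212.2310333251953), (100.09884643554688, 139.28160095214844), 81.76437377929688)
```

View pics/w2.png

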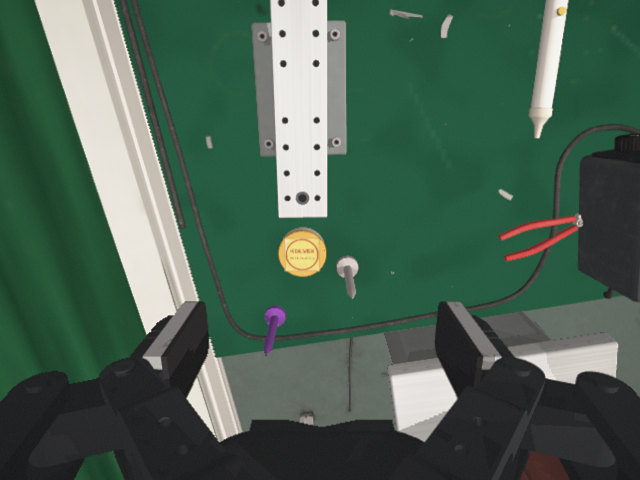

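```bash
python3 - <<'E'
from h import *
import pickle
c=pickle.load(open("w2.pkl","rb"));d=np.load("w2.npy");P=cloud(c,d);X,Y,Z=P[...,0],P[...,1],P[...,2]
e=np.array([np.cos(np.radians(-9)),np.sin(np.radians(-9))]);n=np.array([-e[1],e[0]])
def fit(m,lab):
    Q=P[m][:,:2];a=Q@e;b=Q@n;k=np.round(a/.004).astype(int)
    for nm,fn in(("right",np.min),("left",np.max)):
        L=np.array([(j*.004,fn(b[k==j])) for j in np.unique(k)[3:-3]]);L=L[abs(L[:,1]-np.median(L[:,1]))<.006]
        f=np.polyfit(*L.T,1);r=L[:,1]-np.polyval(f,L[:,0]);f=np.polyfit(*L[abs(r)<.0015].T,1)
        print(lab,nm,"yaw",-9+np.degrees(np.arctan(f[0])),"b at .50",np.polyval(f,.5),len(L),np.std(r))
    kb=np.round(b/.004).astype(int);A=np.array([a[kb==j].min() for j in np.unique(kb)]);print("near a",np.median(A));A=np.array([a[kb==j].max() for j in np.unique(kb)]);print("far a",np.median(A))
o=d>0
fit(o&(abs(Z-.012)<.0025)&(X>.4)&(X<.68)&(abs(Y-.22)<.09),"foot")
fit(cv2.morphologyEx((o&(abs(Z-.08)<.003)&(X>.4)&(X<.75)&(abs(Y-.22)<.07)).astype(np.uint8),cv2.MORPH_OPEN,np.ones((5,5)))>0,"plate")
m=o&(Z>.03)&(Z<.1)&(X>.27)&(X<.37)&(Y>.15)&(Y<.235)
v,u=np.nonzero(m);print("post px",u.min(),u.max(),v.min(),v.max())
i=v.argmax();print("tip px",u[i],v[i],P[v[i],u[i]],"at .095:",at_z(c,(u[i],v[i]),.095), "a:",at_z(c,(u[i],v[i]),.095)[:2]@e)
m=o&(Z>.002)&(Z<.02)&(X>.29)&(X<.36)&(Y>.165)&(Y<.215);print("postfoot",m.sum(),P[m].mean(0),cv2.minEnclosingCircle(P[m][:,:2].astype(np.float32)*1000), "z",np.median(Z[m]))
E
```

```text
foot right yaw -8.101402535680865 b at .50 0.24487154613353435 30 0.00036142676837567047
foot left yaw -8.189200507666067 b at .50 0.3438317502659142 30 0.00036990243521435584
near a 0.43302159093321957
far a 0.5705404013264735
plate right yaw -9.561210959160128 b at .50 0.2669615516617866 44 9.03755760768906e-06
plate left yaw -9.23989201267763 b at .50 0.3161960747532676 44 0.00033288438820806664
near a 0.3771667342989586
far a 0.5732006356512969
post px 344 355 270 298
tip px 352 298 [0.32639171 0.19327562 0.09411403] at .095: [0.32682972 0.19327767 0.095     ] a: 0.2925706172374476
postfoot 586 [0.32942003 0.1915549  0.00640669] ((325.65814208984375, 190.06277465820312), 41.42512130737305) z 0.005190751735025034
```

Request:
arm_command --steps '[[[25,1,-20,0.3,1],[50,2,-40,0.3,1],[75,3,-70,0.3,1],[100,3,-105,0.3,1],[101,3,-140,0.3,1],[101,3,-170,0.3,1],[101,3,-195,0.3,1],[101,3,-195,0.3,1],[101,3,-195,0.3,1],[101,3,-195,0.3,1]]]'

```text
time: 5.15
ee_pos: [0.5386, 0.2115, 0.1284]
orientation: [-0.001, 0.997, -0.082, 0.002]
ft_force: [-0.5, -0.3, 0.6]
opening: 0.0854
gripper_force: 0.0
```

```bash
python3 look.py w3
```

```text
5.15 [0.5386 0.2115 0.1284] [-6.000e-04  9.966e-01 -8.190e-02  1.700e-03] [-0.5 -0.3  0.6]
plate yaw deg -9.398359551653506 slopes -0.0011309571933128956 0.0009828162223222189 width 0.04973253454606452 z 0.07997343558013745 far vis 0.21896073653819348
near end [0.4383 0.2264] end spread 0.000982536091117695 centre [0.5567 0.2068]
foot rect ((541.95947265625, 212.16294860839844), (99.98465728759766, 138.83441162109375), 81.63432312011719)
```

View pics/w3.png

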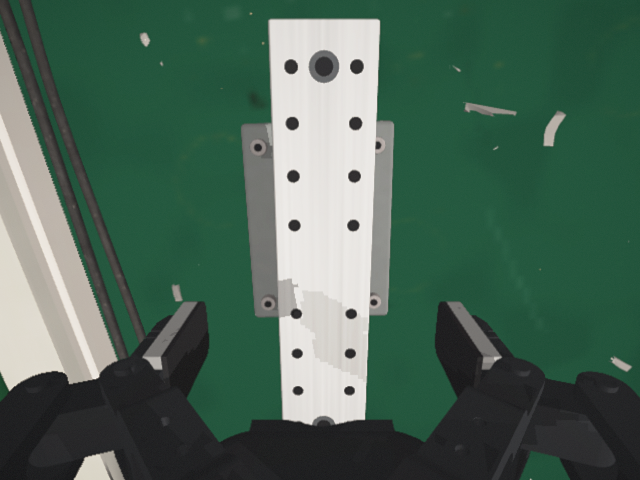

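Request:
arm_command --force 60 --steps '[[[-1,-1,-20,0.2,1],[-2,-1,-40,0.2,1],[-2,-1,-60,0.2,1],[-2,-1,-75,0.2,1],[-2,-1,-75,0.2,1],[-2,-1,-75,0.2,1],[-2,-1,-75,0.2,0.75],[-2,-1,-75,0.2,0.65],[-2,-1,-75,0.2,0.6],[-2,-1,-75,0.2,0.5],[-2,-1,-75,0.2,0.4],[-2,-1,-75,0.2,0.3],[-2,-1,-75,0.2,0.3],[-2,-1,-75,0.2,0.3],[-2,-1,-75,0.2,0.3]]]'

```text
time: 6.7
ee_pos: [0.5361, 0.2105, 0.0527]
orientation: [-0.0, 0.997, -0.08, 0.001]
ft_force: [-0.9, -0.2, 5.3]
opening: 0.0489
gripper_force: 62.9
```

```bash
python3 look.py w4
```

```text
6.7 [0.5361 0.2105 0.0527] [-5.000e-04  9.968e-01 -8.030e-02  1.100e-03] [-0.9 -0.2  5.3]
plate yaw deg -9.250538504580716 slopes -0.0029395336055048505 0.0029035080265406576 width 0.050155508585024045 z 0.07999814776164697 far vis 0.13590024733842165
near end [0.5057 0.2146] end spread 0.012860659263141993 centre [0.6242 0.1953]
foot rect ((542.07568359375, 212.19891357421875), (100.11467742919922, 138.79391479492188), 81.58299255371094)
```

View pics/w4.png

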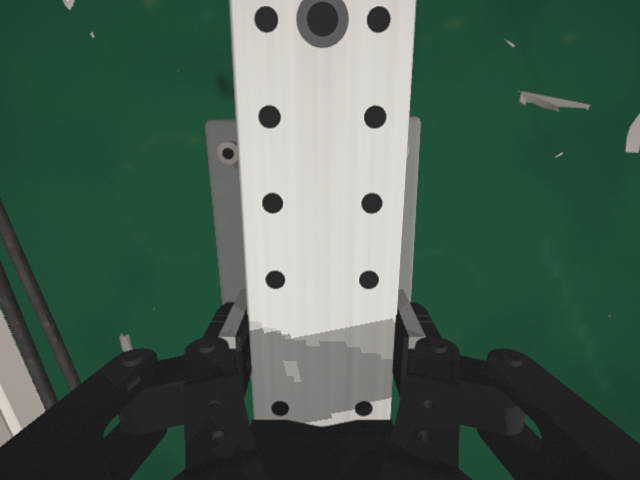

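Request:
arm_command --steps '[[[-4,0.7,0,0.1,0.3],[-10,1.8,0,0.2,0.3],[-16,2.8,0,0.3,0.3],[-22,3.9,0,0.4,0.3],[-28,5,0,0.5,0.3],[-34,6,0,0.6,0.3],[-40,7,0,0.7,0.3],[-46,8.1,0,0.8,0.3],[-52,9.2,0,0.9,0.3],[-58,10.2,0,1,0.3],[-64,11.3,0,1.1,0.3],[-68,12,0,1.1,0.3],[-70,12.4,0,1.1,0.3],[-70,12.4,0,1.1,0.3],[-70,12.4,0,1.1,0.3],[-70,12.4,0,1.1,0.3]]]'

```text
time: 8.35
ee_pos: [0.466, 0.2228, 0.0524]
orientation: [-0.0, 0.998, -0.071, 0.001]
ft_force: [2.5, 0.2, 7.0]
opening: 0.0489
gripper_force: 63.0
```

```bash
python3 look.py w5; cat > ck.py <<'E'
from h import *
import sys
es=np.array([.9899,-.14177]);ns=np.array([.14177,.9899])
S=[]
for n in("scene","side"):
    im,d=manip.camera(n);cv2.imwrite(f"pics/{n}{sys.argv[1]}.png",im[:,:,::-1]);c=manip.get_calibration(n);P=cloud(c,d)
    X,Y,Z=P[...,0],P[...,1],P[...,2];a=P[...,:2]@es;b=P[...,:2]@ns-.2869
    m=(d>0)&(abs(Z-.079)<.004)&(abs(b)<.035)&(a>.25)&(a<.7);bb=np.round(b[m]/.004).astype(int)
    E=[round(float(a[m][bb==k].min()),4) for k in np.unique(bb)]
    m2=(d>0)&(Z>.04)&(Z<.09)&(a>.26)&(a<.33)&(b<-.035)&(b>-.065)
    L=P[m][abs(b[m])<.035];print(n,"near end a by strip",E,"post surf a,b",np.round([a[m2].mean(),b[m2].mean()],4),m2.sum(),"plate z",np.polyfit(a[m],Z[m],1))
    for t in("plate_near_end","post_near_tip","bottle","tin"):
        print(t,[(np.round(r["location"],1).tolist(),round(r["conf"],2)) for r in manip.pinpoint(n,t)])
E
python3 ck.py 5
```

```text
8.35 [0.466  0.2228 0.0524] [-4.000e-04  9.975e-01 -7.050e-02  1.400e-03] [2.5 0.2 7. ]
plate yaw deg -8.224846373671916 slopes -0.002019654885130069 0.0015048863912645797 width 0.05012495758389296 z 0.0802781227146181 far vis 0.1359548299356501
near end [0.4351 0.2264] end spread 0.012925518273555597 centre [0.5538 0.2093]
foot rect ((530.3584594726562, 213.85992431640625), (100.22943878173828, 116.56778717041016), 81.51948547363281)
scene near end a by strip [0.4189, 0.4184, 0.3085, 0.3062, 0.3084, 0.3084, 0.3084, 0.3085, 0.3085, 0.3077, 0.3091, 0.3085, 0.3085, 0.3079, 0.3101, 0.309, 0.4169, 0.4218] post surf a,b [ 0.2931 -0.0449] 121 plate z [0.00674744 0.07555561]
plate_near_end [([388.4, 287.7], 0.87)]
post_near_tip [([410.5, 314.0], 0.91), ([411.0, 266.0], 0.74), ([389.1, 289.0], 0.15)]
bottle [([254.0, 234.6], 0.79), ([268.1, 187.7], 0.23)]
tin [([380.1, 318.7], 0.75)]
side near end a by strip [0.3244, 0.3095, 0.3096, 0.3098, 0.3081, 0.3103, 0.3085, 0.3087, 0.3089, 0.3108, 0.3091, 0.3095, 0.3095, 0.3096, 0.362, 0.4196] post surf a,b [ 0.2945 -0.0439] 115 plate z [0.00743901 0.0751689 ]
plate_near_end [([412.8, 255.5], 0.98)]
post_near_tip [([461.7, 261.8], 0.7), ([288.0, 245.6], 0.68)]
bottle [([217.3, 277.0], 0.77)]
tin [([404.9, 293.8], 0.89), ([350.9, 250.9], 0.15)]
```

```bash
cat > sub.py <<'E'
from h import *
import sys,pickle
from scipy.ndimage import map_coordinates
es=np.array([.9899,-.14177]);ns=np.array([.14177,.9899])
W=lambda a,b,z:np.r_[a*es+(b+.2869)*ns,z]
def run(name,file,c,a0,zp):
    hsv=cv2.cvtColor(cv2.imread(file),cv2.COLOR_BGR2HSV).astype(float);S=hsv[...,1]
    res=[]
    for z in np.arange(.035,.075,.004):   # stem axis, along-e scan at b=-.05
        A=np.arange(.275,.317,.00025);uv=proj(c,np.array([W(a,-.049,z) for a in A]))
        s=map_coordinates(S,[uv[:,1],uv[:,0]],order=1);bg=np.median(s);w=np.clip((bg-s)/(bg-s.min())-.1,0,None)
        k=abs(A-A[s.argmin()])<.011;w=w*k
        res.append((w*A).sum()/w.sum())
    print(name,"post a",np.round(np.array(res)*1000,1),"med",round(np.median(res)*1000,2))
    E=[]
    for b in np.arange(-.018,.019,.004):
        A=np.arange(a0-.02,a0+.012,.0002);uv=proj(c,np.array([W(a,b,zp) for a in A]))
        s=map_coordinates(S,[uv[:,1],uv[:,0]],order=1);lo=np.median(s[-25:]);hi=np.median(s[:40]);h=(lo+hi)/2
        i=np.nonzero(s>h)[0].max();E.append(A[i])
    print(name,"end a",np.round(np.array(E)*1000,1),"med",round(np.median(E)*1000,2),"gap mm",round((np.median(E)-np.median(res))*1000,2))
if __name__=="__main__":
    run("w2","pics/w2.png",pickle.load(open("w2.pkl","rb")),.3815,.08)
    k,a0=sys.argv[1],float(sys.argv[2])
    for q,z in(("0",None),(k,a0)):
        a=.3815 if z is None else z
        run("scene"+q,f"pics/scene{q}.png",manip.get_calibration("scene"),a,.07)
        run("side"+q,f"pics/side{q}.png",manip.get_calibration("side"),a,.08)
E
python3 sub.py 5 .309; python3 - <<'E'
from h import *
es=np.array([.9899,-.14177]);ns=np.array([.14177,.9899])
for n in("scene","side"):
    d=np.load(n+"0.npy");P=cloud(manip.get_calibration(n),d);a=P[...,:2]@es;b=P[...,:2]@ns-.2869
    m=(d>0)&(abs(P[...,2]-.079)<.004)&(abs(b)<.02)&(a>.25)&(a<.6);print(np.polyfit(a[m],P[...,2][m],1))
E
```

```text
w2 post a [289.5 291.7 294.4 296.8 298.8 300.8 303.8 290.9 291.4 292.9] med 293.63
w2 end a [379.7 380.1 380.3 380.1 380.1 379.9 380.1 380.3 380.3 380.3] med 380.1 gap mm 86.47
scene0 post a [295.1 295.5 295.9 296.  295.6 295.2 295.7 296.  295.8 295.4] med 295.63
scene0 end a [378.5 378.7 378.9 379.1 378.5 379.1 378.7 379.1 378.3 375.3] med 378.7 gap mm 83.07
side0 post a [295.  294.7 294.4 294.7 295.  295.1 294.6 294.4 294.6 294.9] med 294.69
side0 end a [378.3 378.5 378.3 378.3 378.5 379.3 379.7 379.7 379.5 379.5] med 378.9 gap mm 84.21
scene5 post a [295.2 295.4 295.9 296.  295.1 295.3 295.7 296.  295.8 295.2] med 295.55
scene5 end a [306.6 306.2 306.8 307.  306.8 306.8 306.4 306.6 306.8 306.8] med 306.8 gap mm 11.25
side5 post a [311.1 308.6 309.1 310.2 310.4 311.4 311.6 294.4 294.6 295. ] med 309.66
side5 end a [319.  309.4 309.4 308.8 308.2 308.2 308.2 308.2 308.4 308.6] med 308.5 gap mm -1.16
[0.00150367 0.0782223 ]
[0.00041841 0.07882895]
```

```bash
cat > tilt.py <<'E'
from h import *
import sys,pickle
es=np.array([.9899,-.14177]);ns=np.array([.14177,.9899])
for k in sys.argv[1:]:
    c=pickle.load(open(k+".pkl","rb"));d=np.load(k+".npy");P=cloud(c,d);a=P[...,:2]@es;b=P[...,:2]@ns-.2869;Z=P[...,2]
    for lab,z,bm in(("plate",.08,.02),("foot",.012,.049)):
        m=(d>0)&(abs(Z-z)<.003)&(abs(b)<bm)&(a>.44);q=np.c_[a[m],b[m],np.ones(m.sum())]
        f=np.linalg.lstsq(q,Z[m],rcond=None)[0];print(k,lab,m.sum(),"a",a[m].min().round(3),a[m].max().round(3),"slopes",f[:2].round(4),"z at a=.45,.55",np.round([f@[.45,0,1],f@[.55,0,1]],4))
E
python3 tilt.py w2 w3 w4 w5
```

```text
w2 plate 6837 a 0.44 0.578 slopes [-0.0001 -0.0003] z at a=.45,.55 [0.0801 0.08  ]
w2 foot 4343 a 0.44 0.576 slopes [-0.0004  0.0004] z at a=.45,.55 [0.012 0.012]
w3 plate 27987 a 0.44 0.621 slopes [ 0.0007 -0.0014] z at a=.45,.55 [0.0799 0.08  ]
w3 foot 7643 a 0.44 0.576 slopes [-0.0002  0.0001] z at a=.45,.55 [0.0119 0.0119]
w4 plate 54918 a 0.467 0.606 slopes [ 0.0008 -0.0013] z at a=.45,.55 [0.0799 0.08  ]
w4 foot 6410 a 0.483 0.576 slopes [-0.0003  0.0001] z at a=.45,.55 [0.0119 0.0119]
w5 plate 43737 a 0.44 0.534 slopes [ 0.0134 -0.0002] z at a=.45,.55 [0.0799 0.0813]
w5 foot 9769 a 0.44 0.553 slopes [0.0006 0.    ] z at a=.45,.55 [0.0119 0.012 ]
```

Request:
arm_command --force 80 --steps '[[[6,-0.9,0,0,0.3],[12,-1.7,0,0,0.3],[18,-2.6,0,0,0.3],[24,-3.4,0,0,0.3],[30,-4.3,0,0,0.3],[30,-4.3,0,0,0.3],[30,-4.3,0,0,0.3],[30,-4.3,0,0,0.6],[30,-4.3,0,0,0.8],[30,-4.3,0,0,1],[30,-4.3,0,0,1],[30,-4.3,0,0,1],[50,-7,0,0,1],[70,-10,0,0,1],[89,-12.8,0,0,1],[89,-12.8,0,0,1],[89,-12.8,0,0,1],[89,-12.8,0,0,1]]]'

```text
time: 10.7
ee_pos: [0.5526, 0.2096, 0.0507]
orientation: [0.0, 0.998, -0.071, -0.001]
ft_force: [0.1, 0.1, -0.8]
opening: 0.0858
gripper_force: 0.0
```

```bash
python3 look.py w6; python3 tilt.py w6
```

```text
10.7 [0.5526 0.2096 0.0507] [ 2.000e-04  9.975e-01 -7.060e-02 -1.000e-03] [ 0.1  0.1 -0.8]
plate yaw deg -6.945943316553516 slopes 0.42983031126337146 -0.39411568798694835 width 0.03641733328660729 z 0.0799867494261174 far vis 0.08846613634732364
near end [0.5238 0.2124] end spread 0.012912453878754646 centre [0.6426 0.1957]
foot rect ((542.0513916015625, 212.17269897460938), (100.20423126220703, 139.7631072998047), 81.61917114257812)
w6 plate 31060 a 0.486 0.577 slopes [-0.0006 -0.0006] z at a=.45,.55 [0.0801 0.08  ]
w6 foot 10956 a 0.44 0.576 slopes [-0.0029 -0.0003] z at a=.45,.55 [0.012  0.0117]
```

View pics/w6.png

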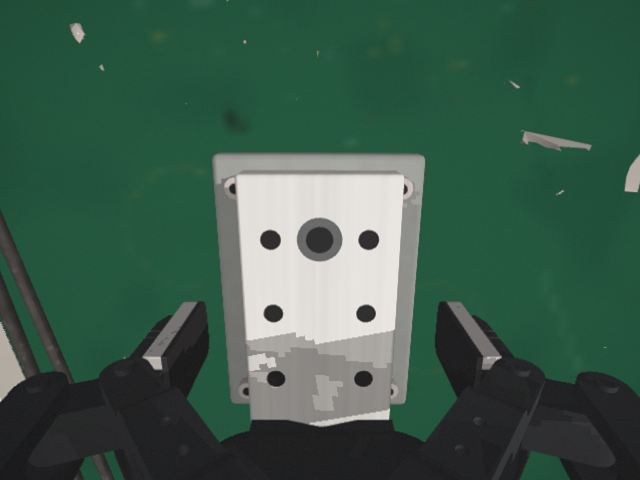

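Request:
arm_command --force 80 --steps '[[[0,0,0,0,0.75],[0,0,0,0,0.65],[0,0,0,0,0.6],[0,0,0,0,0.5],[0,0,0,0,0.4],[0,0,0,0,0.3],[0,0,0,0,0.3],[0,0,0,0,0.3],[0,0,0,0,0.3]]]'

```text
time: 11.65
ee_pos: [0.554, 0.2098, 0.0517]
orientation: [-0.0, 0.997, -0.071, -0.0]
ft_force: [-2.0, -0.0, 4.4]
opening: 0.0485
gripper_force: 82.8
```

```bash
python3 look.py w7|head -2; python3 tilt.py w7; python3 ck.py 7 | grep near; python3 sub.py 7 .337 | grep 7
```

```text
11.65 [0.554  0.2098 0.0517] [-1.000e-04  9.975e-01 -7.070e-02 -1.000e-04] [-2.  -0.   4.4]
plate yaw deg -8.429412638083537 slopes -0.004682577980154021 0.004678621900565337 width 0.050204831665990934 z 0.07998918495778051 far vis 0.08831574879869208
w7 plate 30367 a 0.486 0.577 slopes [-0.0007 -0.0007] z at a=.45,.55 [0.0801 0.08  ]
w7 foot 7687 a 0.44 0.576 slopes [-0.0048 -0.0001] z at a=.45,.55 [0.0122 0.0118]
scene near end a by strip [0.5071, 0.4662, 0.336, 0.3358, 0.3355, 0.3345, 0.3347, 0.3342, 0.3354, 0.3345, 0.3351, 0.3348, 0.3352, 0.335, 0.3348, 0.3348, 0.5056, 0.5053] post surf a,b [ 0.2931 -0.045 ] 123 plate z [0.00108939 0.078309  ]
plate_near_end [([378.2, 280.3], 0.68)]
post_near_tip [([406.8, 310.7], 0.92), ([413.8, 270.1], 0.89), ([287.2, 227.1], 0.36)]
side near end a by strip [0.3358, 0.336, 0.3379, 0.3362, 0.3361, 0.3363, 0.34, 0.3365, 0.3365, 0.3366, 0.3366, 0.3367, 0.3365, 0.3384, 0.362, 0.5185] post surf a,b [ 0.2945 -0.0438] 116 plate z [0.00055589 0.07848782]
plate_near_end [([397.5, 253.5], 0.59), ([303.6, 279.4], 0.32)]
post_near_tip [([462.6, 263.3], 0.6
[... 240 characters left out ...]
6.  295.6 295.2 295.7 296.  295.8 295.4] med 295.63
scene0 end a [378.5 378.7 378.9 379.1 378.5 379.1 378.7 379.1 378.3 375.3] med 378.7 gap mm 83.07
side0 post a [295.  294.7 294.4 294.7 295.  295.1 294.6 294.4 294.6 294.9] med 294.69
side0 end a [378.3 378.5 378.3 378.3 378.5 379.3 379.7 379.7 379.5 379.5] med 378.9 gap mm 84.21
scene7 post a [295.1 295.5 295.9 296.  295.4 295.2 295.7 296.  295.8 295.1] med 295.61
scene7 end a [335.  335.  334.6 335.2 335.2 334.8 335.2 335.2 335.  334.8] med 335.0 gap mm 39.39
side7 post a [295.  294.7 294.4 294.6 295.  295.1 294.6 294.4 294.6 294.9] med 294.67
side7 end a [335.2 335.2 335.2 335.2 335.4 335.4 335.6 335.6 335.8 335.8] med 335.4 gap mm 40.73
```

Request:
arm_command --steps '[[[0,0,-1,0,0.3],[-5,0.7,-1,0,0.3],[-10,1.4,-1,0,0.3],[-15,2.1,-1,0,0.3],[-20,2.9,-1,0,0.3],[-25,3.6,-1,0,0.3],[-30,4.3,-1,0,0.3],[-35,5,-1,0,0.3],[-37.6,5.4,-1,0,0.3],[-37.6,5.4,-1,0,0.3],[-37.6,5.4,-1,0,0.3],[-37.6,5.4,-1,0,0.3]]]'

```text
time: 13.4
ee_pos: [0.5181, 0.2154, 0.0517]
orientation: [-0.001, 0.998, -0.071, 0.002]
ft_force: [3.5, 0.2, 6.3]
opening: 0.0488
gripper_force: 83.0
```

```bash
python3 look.py w8|head -2; python3 tilt.py w8; python3 ck.py 8 | grep "near end"; python3 sub.py 8 .299 | grep 8; python3 - <<'E'
import cv2,numpy as np
a=cv2.imread("pics/scene8.png")[240:370,320:460];b=cv2.imread("pics/side8.png")[200:330,340:480]
cv2.imwrite("pics/crop8.png",cv2.resize(np.hstack([a,b]),None,fx=2.8,fy=2.8,interpolation=cv2.INTER_CUBIC))
E
```

```text
13.4 [0.5181 0.2154 0.0517] [-5.000e-04  9.975e-01 -7.060e-02  1.900e-03] [3.5 0.2 6.3]
plate yaw deg -8.371104936906622 slopes -0.005393109688352339 0.005398124796159383 width 0.050266594834509015 z 0.0800049245404576 far vis 0.08799247696392265
w8 plate 30386 a 0.45 0.541 slopes [-0.0005  0.0005] z at a=.45,.55 [0.08 0.08]
w8 foot 15502 a 0.466 0.576 slopes [-0.0009 -0.0004] z at a=.45,.55 [0.012  0.0119]
scene near end a by strip [0.4706, 0.2986, 0.2983, 0.2995, 0.2986, 0.2969, 0.2986, 0.2984, 0.2981, 0.297, 0.2997, 0.2993, 0.299, 0.2984, 0.2998, 0.4702, 0.4687] post surf a,b [ 0.2932 -0.045 ] 120 plate z [0.00121674 0.07828009]
side near end a by strip [0.3019, 0.3003, 0.2985, 0.3009, 0.2989, 0.2992, 0.2995, 0.2996, 0.3015, 0.3001, 0.2985, 0.2987, 0.299, 0.3009, 0.353, 0.4817] post surf a,b [ 0.2935 -0.044 ] 76 plate z [0.00148847 0.07801596]
w2 post a [289.5 291.7 294.4 296.8 298.8 300.8 303.8 290.9 291.4 292.9] med 293.63
w2 end a [379.7 380.1 380.3 380.1 380.1 379.9 380.1 380.3 380.3 380.3] med 380.1 gap mm 86.47
scene0 post a [295.1 295.5 295.9 296.  295.6 295.2 295.7 296.  295.8 295.4] med 295.63
scene0 end a [378.5 378.7 378.9 379.1 378.5 379.1 378.7 379.1 378.3 375.3] med 378.7 gap mm 83.07
side0 end a [378.3 378.5 378.3 378.3 378.5 379.3 379.7 379.7 379.5 379.5] med 378.9 gap mm 84.21
scene8 post a [295.1 295.5 296.4 296.  295.1 295.2 295.6 296.  295.8 295.1] med 295.55
scene8 end a [298.4 298.6 298.6 298.6 298.2 298.4 298.2 298.8 298.8 298.6] med 298.6 gap mm 3.05
side8 post a [297.6 299.8 300.2 300.8 300.5 303.1 306.  311.6 294.6 294.9] med 300.35
side8 end a [292.2 293.  293.2 294.2 295.  295.2 295.4 295.6 296.  296.4] med 295.1 gap mm -5.25
```

View pics/crop8.png

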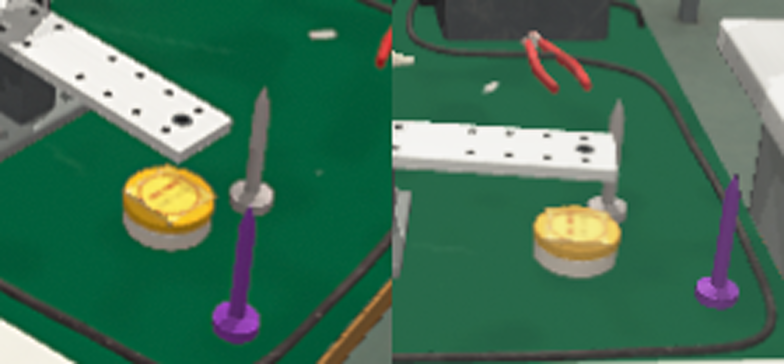

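```bash
python3 - <<'E'
from sub import *
for k,f in(("w3",.62),("w7",.577),("w8",.541)):
    c=pickle.load(open(k+".pkl","rb"));S=cv2.cvtColor(cv2.imread(f"pics/{k}.png"),cv2.COLOR_BGR2HSV)[...,1].astype(float);E=[]
    if k=="w3": f=.38; 
    for b in np.arange(-.016,.017,.004):
        A=np.arange(f-.02,f+.02,.0002);uv=proj(c,np.array([W(a,b,.08) for a in A]))
        s=map_coordinates(S,[uv[:,1],uv[:,0]],order=1,mode="nearest");h=(s[:20].mean()+s[-20:].mean())/2;E.append(A[abs(s-h).argmin()])
    print(k,np.round(E,4))
c=pickle.load(open("w2.pkl","rb"));im=cv2.imread("pics/w2.png");S=cv2.cvtColor(im,cv2.COLOR_BGR2HSV)[...,1]
print(S[290:306,346:360])
for v in(297,298,299,300):print(v,at_z(c,(352.5,v),.095)[:2]@es)
m=None
# post foot disc outline: low-saturation blob, top at z unknown -> report blob centre at z=.005
B=((S<90)).astype(np.uint8);n,l,st,ct=cv2.connectedComponentsWithStats(B);k=l[266,346];print(st[k],ct[k])
E
```

```text
w3 [0.3944 0.3626 0.3656 0.3624 0.3626 0.3878 0.3626 0.3694 0.3664]
w7 [0.583  0.583  0.583  0.5832 0.5832 0.5832 0.5832 0.5832 0.5832]
w8 [0.5494 0.5552 0.5216 0.555  0.5532 0.5592 0.5592 0.521  0.5416]
[[121  20  19  19  16  21  21  20  22  16  87 152 151 151]
 [121  20  24  19  19  17  22  21  20  22  77 155 151 152]
 [127  15  19  21  19  17  20  19  19  21  78 152 149 146]
 [137  39  17  21  21  19  22  20  18  15  94 155 148 146]
 [152  96  15  21  18  21  20  23  21  37 129 149 150 152]
 [149 145  57  20  19  19  19  22  12  86 152 154 146 152]
 [146 152 136  56  20  20  21  22  34 130 155 148 146 149]
 [149 155 156 140  80  14  20  19  91 152 152 149 146 154]
 [148 155 151 152 141  65  24  65 138 151 149 148 151 146]
 [145 145 148 156 151 141 105 138 149 154 146 154 148 151]
 [145 148 146 148 155 155 143 156 148 149 149 146 149 146]
 [144 151 146 149 152 149 152 151 149 152 149 148 151 146]
 [149 146 155 152 151 146 154 146 150 146 149 145 154 155]
 [146 148 151 152 149 150 145 152 151 149 152 146 149 142]
 [152 146 152 149 146 145 148 146 152 154 145 146 149 149]
 [149 146 151 145 152 149 148 145 149 145 145 149 152 148]]
297 0.29725897726765665
298 0.29611302002591877
299 0.2949651378120394
300 0.2938153248733655
[336 255  23  44 610] [348.04918033 272.70819672]
```

Request:
arm_command --steps '[[[-1.5,0.2,0,0,0.3],[-3,0.4,0,0,0.3],[-4.5,0.6,0,0,0.3],[-4.5,0.6,0,0,0.3],[-4.5,0.6,0,0,0.3]]]'

```text
time: 14.45
ee_pos: [0.5141, 0.216, 0.0518]
orientation: [-0.001, 0.997, -0.071, 0.003]
ft_force: [3.2, -0.5, 6.5]
opening: 0.0485
gripper_force: 83.0
```

```bash
python3 look.py w9|head -2; python3 tilt.py w9; python3 ck.py 9 | grep "near end"; python3 sub.py 9 .2945 | grep 9" "; python3 - <<'E'
import pickle
from h import *
import cv2
a=cv2.imread("pics/scene9.png")[240:330,340:450];b=cv2.imread("pics/side9.png")[210:300,370:480]
cv2.imwrite("pics/crop9.png",cv2.resize(np.hstack([a,b]),None,fx=3.6,fy=3.6,interpolation=cv2.INTER_CUBIC))
E
```

```text
14.45 [0.5141 0.216  0.0518] [-6.000e-04  9.975e-01 -7.070e-02  2.500e-03] [ 3.2 -0.5  6.5]
plate yaw deg -8.424875446730574 slopes -0.0051544227588955225 0.004671345560211739 width 0.050255155218964176 z 0.08005632837964737 far vis 0.08816490919203823
w9 plate 30386 a 0.446 0.537 slopes [0.0011 0.0002] z at a=.45,.55 [0.08   0.0801]
w9 foot 16049 a 0.462 0.576 slopes [-0.0008 -0.0004] z at a=.45,.55 [0.012  0.0119]
scene near end a by strip [0.4686, 0.465, 0.2951, 0.2955, 0.2933, 0.2931, 0.2945, 0.2954, 0.2935, 0.2955, 0.2946, 0.2949, 0.2945, 0.2954, 0.2943, 0.2959, 0.4647, 0.4705] post surf a,b [ 0.2932 -0.045 ] 125 plate z [0.00222089 0.07780733]
side near end a by strip [0.2944, 0.2964, 0.295, 0.2951, 0.297, 0.2956, 0.2958, 0.2941, 0.2945, 0.2947, 0.2986, 0.295, 0.2953, 0.2954, 0.449, 0.467] post surf a,b [ 0.2942 -0.0443] 55 plate z [0.00222251 0.07764521]
w2 post a [289.5 291.7 294.4 296.8 298.8 300.8 303.8 290.9 291.4 292.9] med 293.63
w2 end a [379.7 380.1 380.3 380.1 380.1 379.9 380.1 380.3 380.3 380.3] med 380.1 gap mm 86.47
scene0 post a [295.1 295.5 295.9 296.  295.6 295.2 295.7 296.  295.8 295.4] med 295.63
scene0 end a [378.5 378.7 378.9 379.1 378.5 379.1 378.7 379.1 378.3 375.3] med 378.7 gap mm 83.07
side0 end a [378.3 378.5 378.3 378.3 378.5 379.3 379.7 379.7 379.5 379.5] med 378.9 gap mm 84.21
scene9 post a [295.1 295.5 295.9 315.1 315.2 295.4 295.6 296.  295.9 295.1] med 295.75
scene9 end a [296.9 294.7 294.3 294.5 294.3 294.3 294.1 294.3 294.5 294.5] med 294.4 gap mm -1.35
side9 post a [299.4 295.3 297.5 297.2 303.  299.4 300.  312.7 294.6 294.9] med 298.45
side9 end a [291.9 292.9 293.3 294.1 294.7 295.1 295.3 294.9 294.7 294.5] med 294.6 gap mm -3.85
```

View pics/crop9.png

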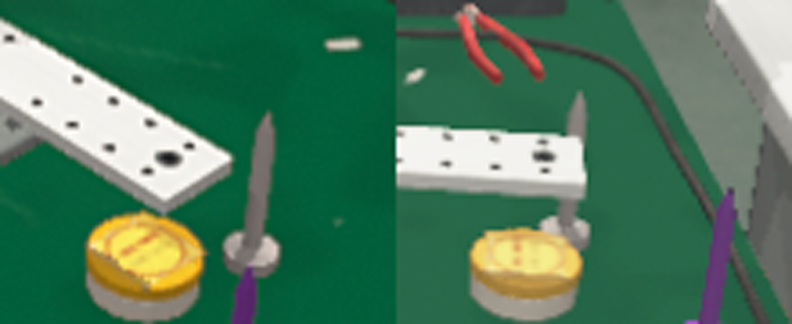

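```bash
python3 -c "
from plant import manip
print(manip.close_job())"
```

```text
the job is handed in; nothing more can be done
None
```

The plate slid off the clear near end and stopped with its leading end within about 1 mm of abreast of the steel near post by the camera measurements. It is flat and straight along the stand and still held; I let go once mid-slide, with the plate resting stably on the stand, to re-grip after it had tilted about 0.8°. The posts, bottle and tin show no sign of contact, and the job is handed in.

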